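Flip the pattern weight onto the pattern

ROBOT

A 6-joint arm with a two-finger parallel gripper is mounted at the origin on the work surface. World frame = base frame: x ahead of the robot, y to its left, z up, the work surface at z = 0. Lengths are in m, angles in rad, forces in N, time in s.
With the tool pointing down it reaches from about 0.35 to 0.775 m from the base axis. Payload 5.5 kg.
Tool frame: the origin (TCP) lies between the finger pads; the fingertips stand 11 mm ahead of it and the grasp point (between the pads) lies 8 mm behind it (tips_ahead is the distance from the TCP to the fingertips, in m); z points along the fingers, y is the line along which they close (so a half turn about z gives the same grasp; the last joint's range is limited). The gripper opens to 85 mm and grips with 20 to 120 N. Pads are 22 mm wide; open, the fingers measure 114 mm over their backs; the gripper's body (76 mm by 85 mm) begins 54 mm behind the grasp point. The pads swing forward as they close: fully open they stand 13 mm farther back than shut.
Start: joints at [0.963, 0.313, 0.046, 1.304, 0, 1.431], TCP at [0.259, 0.513, 0.222] pointing down, gripper open.
Joint ranges: [-2.76, 2.76], [-0.86, 1.69], [-1.03, 1.26], [-2.2, 2.34], [-1.47, 1.5], [-3.14, 3.14]. Speed limits (rad/s): [2.57, 2.57, 3.14, 3.14, 3.14, 3.14].

INTERFACE

Orientations are given as a unit quaternion [w, x, y, z].
In Python, from workcell import * gives the robot as it stands. The module is installed in compiled form; this text tells all that it offers.
- The arm moves only by the tool jog_arm, never from a script. Its argument "moves" is a list of rows, each an object with "fingers": the closure, from 0 (fully open) to 1 (shut); "slide": the shift along the tool's x, y, z in mm, a list of three; "angular": the turn, a rotation vector about the tool's x, y, z in degrees, a list of three. A call has 1 to 10 rows; each row is the pose to reach, as a shift and turn from the pose commanded when the call began, along the tool's axes at that moment; what a row does not reach only later rows make up. A row lasts 1/12 s, in which the tool goes at most 41.7 mm and 7.16 degrees, less where a joint would pass 70% of its speed; a pose out of reach is approached as far as the arm can. A call with a gripper value outside its range is refused whole. The fingers move at their own pace and stop on an object; "squeeze" is the grip in N (left out, the last holds). Time passes only in rows, so rows that repeat a pose let the fingers close. It gives the time, the measured TCP pose, the force, the opening and the grip force at its end, in the units of the state.
- get_state(): the state, without advancing time (a new reading comes with each control period).
- read_camera(name): name is "scene" or "side" or "wrist"; returns a dict with "color" (480x640x3 uint8, red, green, blue), "fovy" (degrees; the focal length in pixels is half the picture's height over the tangent of half this angle, whatever the lens; pixels are square), "cx", "cy" (the principal point, pixels), "world_from_camera" (4x4, takes a point from camera to world coordinates); the wrist camera has in their place "tool_from_camera" (4x4, takes a point from camera to tool coordinates, whose origin is the TCP and whose axes are the flange's). Camera axes: x right, y down, z forward; pixel columns grow to the right and rows downward; lengths in m; the calibration is good to about 2 mm. A picture is of the moment at which its call begins: read the wrist's pose just before it. There is no depth.
- hand_in(): hands the job in; it is judged then, once.
Trained networks look in a picture, given as the dict that the camera call returned (one of the last four; its "shot" number tells which), for a name from the list of things; names that differ only in an ending like _2 or _b are one class to them, and where a whole thing is asked for, a point or a joint stands for the part that bears it (a point fixed in the world has none). Each returns a list of dicts, best first, with "p" (0 to 1); they miss things now and then, are a little off and sometimes report something else, mostly with a low value. They report only what shows in the picture. A call takes as long as a camera call. They do not tell look-alikes from the thing itself.
- look_for(target, picture): "point" ([column, row] in pixels, amid what is visible of it).
- tip_of(target, picture): "point" ([column, row] in pixels: a listed point, or the origin of a listed thing).
The state is a dict: "clock": time; "joint_pos": joint angles; "qvel": joint speeds; "tau": joint torques, N m; "tcp_pos": TCP position; "orientation": TCP orientation; "wrist_force": force on the tool from outside, world axes, zero at the start; "ft_torque": the same for the moment, N m; "finger_gap": finger opening in m; "grip_force": force on a finger pad.
Only numpy, scipy, OpenCV 4.12 (cv2) and the standard library are available. Lean on these libraries where they do the work, as an engineer would, in place of code of your own. Each camera call takes 0.05 s, during which the arm holds its last target. There are 200 camera calls.

TASK

The red pattern weight lies cork side up on the sewing table, in front of the green pinning board. Push it with the fingertips against the near edge of the board until it tips up and flips over that edge, so that it ends lying flat on the paper pattern on the board, cork side down. Do not pick the weight up or carry it, and leave the blue weight, the thread spool and the pin tin where they are.

Things in the scene. Friction and masses are not known exactly. Their poses are not given: they have to be found in the camera images.
- weight_centre (a point): centre (half-way up) of the red pattern weight: 80 (own x) by 96 (y) by 20 mm (z), 0.17-0.35 kg, 3 mm cork on top; z points out of the cork. The long side at -x, facing the robot, is undercut: its lower 17 mm slope in 26 mm, leaving a 3 mm lip, which a finger pushing firmly towards the board can raise by friction; other sides upright. +x faces the board within 15 degrees. Starts flat, cork up
- board_edge (a point): middle of the upper near edge of the green board (fixed, 6 mm thick, 240 mm deep, 480 mm wide). x axis: level, square to the edge, away from the robot onto the board; y: along the edge; z up. Below the edge is a square upright 6 mm step down to the table. The white paper pattern covers the top from 5 to 225 mm beyond the edge and 180 mm to either side
- blue_weight: bystander: a blue weight of the same shape lying on the pattern, cork side down; origin at the centre of its underside
- spool: bystander: upright orange thread spool, 38 mm across, 46 mm high, on the table; origin at the centre of its underside
- pin_tin: bystander: round pin tin with a blue lid, 68 mm across, 36 mm high, on the table; origin at the centre of its underside
Not all that is in view belongs to the job. What is meant by the part that bears weight_centre is not orange or yellow, and is the larger of those in its own colour.

How it is judged:
By the outcome, as a careful person would: the job done as asked, in the order asked, and still so for the second after the job is handed in, with the robot touching nothing.
It also fails if it takes over 46 s, if anything falls off the work surface, if the arm or the gripper's body presses on something with over 40 N, if the wrist force passes 120 N, or if a joint passes its speed limit or range.

## Working session

There is one attempt and no reset: what is moved stays moved. The work goes in short steps, Python scripts to look and compute and a tool call to move; the robot and the scene stay as the last step left them, time stands still between calls to the robot, and variables do not carry over. Pictures are saved under pics/ and viewed, at most 10 in all, crops included, and the job is handed in when it is done.

Besides the shell and the picture viewer there is one more tool, called after "Call:" as name(argument=value, ...) on one line, values as JSON. jog_arm: Moves the arm, as the interface text tells. Its arguments: {"type":"object","properties":{"moves":{"type":"array","items":{"type":"object","properties":{"fingers":{"type":"number"},"slide":{"type":"array","items":{"type":"number"}},"angular":{"type":"array","items":{"type":"number"}}}}},"squeeze":{"type":"number"}},"required":["moves"]}

```bash
mkdir -p pics; cat > h.py <<'E'
from workcell import *
import numpy as np, cv2
from scipy.spatial.transform import Rotation as R
def cam(d,st=None):
    if "world_from_camera" in d: T=np.array(d["world_from_camera"])
    else:
        q=st["orientation"]; W=np.eye(4); W[:3,:3]=R.from_quat([q[1],q[2],q[3],q[0]]).as_matrix(); W[:3,3]=st["tcp_pos"]
        T=W@np.array(d["tool_from_camera"])
    return T,240/np.tan(np.radians(d["fovy"])/2),d["cx"],d["cy"]
def toplane(d,px,z,st=None):
    T,f,cx,cy=cam(d,st); r=T[:3,:3]@np.array([(px[0]-cx)/f,(px[1]-cy)/f,1]); o=T[:3,3]
    return o+r*(z-o[2])/r[2]
def proj(d,P,st=None):
    T,f,cx,cy=cam(d,st); p=T[:3,:3].T@(np.array(P)-T[:3,3]); return [cx+f*p[0]/p[2],cy+f*p[1]/p[2]]
def save(d,n): cv2.imwrite("pics/"+n,cv2.cvtColor(d["color"],cv2.COLOR_RGB2BGR))
E
python3 - <<'E'
from h import *
np.set_printoptions(precision=4,suppress=True)
s=get_state();print(s["tcp_pos"],s["orientation"],s["wrist_force"],s["clock"],s["finger_gap"])
Z={"weight_centre":.010,"board_edge":.006,"blue_weight":.006,"spool":0,"pin_tin":0}
for n in ["scene","side"]:
    d=read_camera(n);save(d,n+"0.png");print(n,np.array(d["world_from_camera"])[:3,3])
    for k,z in Z.items():
        for r in tip_of(k,d)[:4]: print(k,r["p"],r["point"],toplane(d,r["point"],z))
E
```

```text
[0.259  0.5128 0.2207] [-0.0003  0.2318  0.9728 -0.0009] [ 0.0396  0.7103 -0.2376] 0.0 0.08489896815595185
scene [ 1.1017 -0.2684  0.6885]
weight_centre 0.91 [329.8, 193.1] [0.4027 0.0895 0.01  ]
weight_centre 0.88 [216.0, 217.8] [ 0.3802 -0.132   0.01  ]
weight_centre 0.66 [390.6, 189.1] [0.4402 0.2039 0.01  ]
weight_centre 0.63 [324.6, 251.9] [0.5392 0.0139 0.01  ]
board_edge 0.71 [353.2, 287.3] [0.6271 0.0246 0.006 ]
blue_weight 0.63 [444.2, 291.7] [0.6969 0.1569 0.006 ]
spool 0.94 [415.6, 231.8] [0.5538 0.1922 0.    ]
pin_tin 0.86 [213.5, 324.7] [ 0.5999 -0.2059  0.    ]
side [0.4019 0.6094 0.7124]
weight_centre 0.9 [414.5, 325.9] [0.3979 0.0876 0.01  ]
weight_centre 0.88 [374.1, 398.7] [0.4298 0.2138 0.01  ]
weight_centre 0.77 [331.7, 268.8] [0.5361 0.0162 0.01  ]
weight_centre 0.62 [444.4, 225.1] [ 0.3825 -0.1242  0.01  ]
board_edge 0.88 [275.5, 267.9] [0.6201 0.0341 0.006 ]
blue_weight 0.75 [194.0, 320.9] [0.7005 0.1594 0.006 ]
spool 0.62 [284.4, 367.8] [0.5557 0.195  0.    ]
pin_tin 0.86 [329.6, 171.7] [ 0.5988 -0.2149  0.    ]
```

View pics/scene0.png

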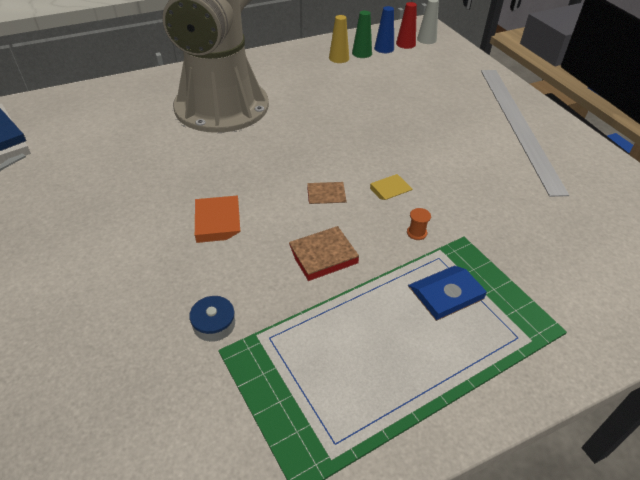

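View pics/side0.png

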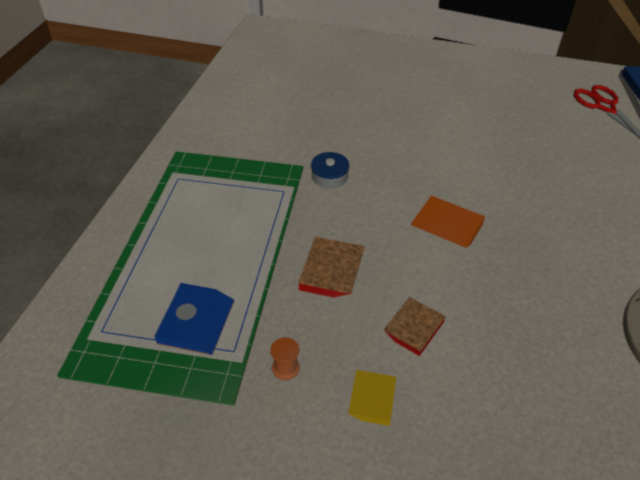

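The red weight of interest is the larger cork-topped one: scene pixel (325,252), side (332,267). The decoy red one is at scene (327,192), side (415,325). Next I'll measure the poses from colour masks.

```bash
python3 - <<'E'
from h import *
np.set_printoptions(precision=4,suppress=True)
for n,w in [("scene",(325,250)),("side",(332,266))]:
    d=read_camera(n); im=d["color"]; hsv=cv2.cvtColor(im,cv2.COLOR_RGB2HSV)
    # board near edge: first green pixel seen from the robot side, fit in world on z=.006
    g=cv2.inRange(hsv,(45,80,30),(80,255,255))
    k,lab,stt,_=cv2.connectedComponentsWithStats(g); i=1+np.argmax(stt[1:,4])
    ys,xs=np.nonzero(lab==i)
    P=np.array([toplane(d,(x,y),.006)[:2] for x,y in zip(xs,ys)])
    b=np.round(P[:,1]/.01).astype(int); e=np.array([P[b==v][np.argmin(P[b==v][:,0])] for v in np.unique(b) if -.16<v*.01<.2])
    vx,vy,x0,y0=cv2.fitLine(e.astype(np.float32),cv2.DIST_HUBER,0,.01,.01).ravel()
    print(n,"edge: x at y=0",x0-y0*vx/vy,"dx/dy",vx/vy, "y range",P[:,1].min(),P[:,1].max())
    r=cv2.minAreaRect((P*1000).astype(np.float32)); print("board rect",r)
    c=cv2.inRange(hsv,(3,40,40),(18,175,230))
    c=cv2.morphologyEx(c,cv2.MORPH_CLOSE,np.ones((5,5)));k,lab,stt,_=cv2.connectedComponentsWithStats(c)
    i=lab[w[1],w[0]]; ys,xs=np.nonzero(lab==i)
    P=np.array([toplane(d,(x,y),.020)[:2] for x,y in zip(xs,ys)])*1000
    print("cork",i,len(xs),cv2.minAreaRect(P.astype(np.float32)),cv2.boxPoints(cv2.minAreaRect(P.astype(np.float32))).tolist())
E
```

```text
scene edge: x at y=0 0.85516477 dx/dy -0.09724685 y range -0.1867475928615061 0.2844931441790219
board rect ((746.3299560546875, 38.5546875), (239.60142517089844, 472.6305847167969), 5.687157154083252)
cork 45 2373 ((546.020263671875, 7.953060150146484), (96.6590347290039, 104.21610260009766), 0.8267449736595154) [[496.9438781738281, 59.35834503173828], [498.4476623535156, -44.84690856933594], [595.0966796875, -43.45222473144531], [593.5928955078125, 60.753028869628906]]
side edge: x at y=0 0.6267975 dx/dy -0.09809144 y range -0.2099940907974127 0.29015126569899374
board rect ((742.9205322265625, 39.77848815917969), (239.62493896484375, 481.2835388183594), 5.538254737854004)
cork 312 10387 ((469.3216552734375, 112.74044799804688), (299.3719177246094, 222.0375518798828), 89.5268325805664) [[357.0705261230469, -36.023597717285156], [579.1005249023438, -37.85723114013672], [581.57275390625, 261.5044860839844], [359.54278564453125, 263.338134765625]]
```

```bash
cat >> h.py <<'E'
X=np.array([np.cos(np.radians(5.6)),np.sin(np.radians(5.6)),0]); Y=np.array([-X[1],X[0],0]); Z=np.array([0,0,1.]); E0=np.array([.6247,.0273,.006])
def b(p): p=np.asarray(p)-E0; return np.array([p@X,p@Y,p[2]])*1000   # board frame, mm (z above board top)
def cmd(s,tip,pitch,yaw=0):
    """tip: fingertip-centre target in board frame mm; pitch: deg, tips forward. -> slide mm, angular deg from state s"""
    th=np.radians(pitch); z=np.sin(th)*X-np.cos(th)*Z; y=Y; x=np.cross(y,z); 
    Rd=R.from_rotvec(Z*np.radians(yaw))*R.from_matrix(np.c_[x,y,z])
    z=Rd.as_matrix()[:,2]; t=E0+(np.array([X,Y,Z]).T@np.array(tip))/1000-.011*z
    q=s["orientation"]; Rc=R.from_quat([q[1],q[2],q[3],q[0]])
    return np.round(Rc.inv().apply(t-s["tcp_pos"])*1000,1), np.round(np.degrees((Rc.inv()*Rd).as_rotvec()),1)
E
python3 - <<'E'
from h import *
np.set_printoptions(precision=1,suppress=True)
d=read_camera("side"); print([b(toplane(d,p,.02)) for p in [(316,237),(364,241),(350,292),(300,285)]])
d2=read_camera("scene"); print([b(toplane(d2,p,.02)) for p in [(337,229),(290,244),(305,268),(358,258)]])
for dd,n in ((d,"side"),(d2,"scene")):
    r=[x for x in tip_of("weight_centre",dd)]; print([b(toplane(dd,x["point"],.01)) for x in r])
for n,c,k in (("scene",d2,(270,210)),("side",d,(280,210))):
    im=cv2.resize(c["color"][k[1]:k[1]+100,k[0]:k[0]+110],None,fx=7,fy=5.9,interpolation=cv2.INTER_CUBIC) if 0 else None
s=get_state()
for t in ([-170,-15,60],): print(cmd(s,t,30))
E
```

```text
[array([-56. , -54.8,  14. ]), array([-131.4,  -59.3,   14. ]), array([-123.2,   45.5,   14. ]), array([-49.4,  45.1,  14. ])]
[array([-115.4,   37.9,   14. ]), array([-124.4,  -52.5,   14. ]), array([-63.4, -57.1,  14. ]), array([-38.3,  32. ,  14. ])]
[array([-220. ,   82.3,    4. ]), array([-171.9,  206.6,    4. ]), array([-260.3, -136.2,    4. ]), array([-89.3,  -4.1,   4. ])]
[array([-90.8,  -8.5,   4. ]), array([-171.7,  198.3,    4. ])]
(array([-405.1, -375.7,  146.1]), array([ -8.5, -29.2, -31.7]))
```

```bash
python3 -c "
from h import *
print(cmd(get_state(),[-180,-6,60],25))"
```

```text
(array([-392.6, -373. ,  145.6]), array([ -7.1, -24.3, -31.9]))
```

Call:
jog_arm(moves=[{"slide": [-39, -37, 5], "angular": [-1, -2, -3], "fingers": 0.6}, {"slide": [-78, -74, 15], "angular": [-1, -5, -6], "fingers": 0.6}, {"slide": [-118, -112, 30], "angular": [-2, -7, -10], "fingers": 0.6}, {"slide": [-157, -149, 45], "angular": [-3, -10, -13], "fingers": 0.6}, {"slide": [-196, -186, 60], "angular": [-4, -12, -16], "fingers": 0.6}, {"slide": [-235, -224, 78], "angular": [-4, -15, -19], "fingers": 0.6}, {"slide": [-275, -261, 95], "angular": [-5, -17, -22], "fingers": 0.6}, {"slide": [-314, -298, 112], "angular": [-6, -20, -26], "fingers": 0.6}, {"slide": [-353, -336, 129], "angular": [-6, -22, -29], "fingers": 0.6}, {"slide": [-392, -373, 146], "angular": [-7, -24, -32], "fingers": 0.6}])

```text
clock: 1.73
tcp_pos: [0.3942, 0.1342, 0.1192]
orientation: [0.214, -0.05, 0.975, 0.01]
wrist_force: [0.4, -0.1, 0.6]
finger_gap: 0.0344
grip_force: 0.0
```

```bash
python3 -c "
from h import *
d=read_camera('side')
s=get_state();print(s['tcp_pos'],cmd(s,[-180,-6,45],25))"
```

```text
[0.3935111  0.12484802 0.11525408] (array([ -10.5, -125. ,   65.4]), array([-0.5, -0.4, -0.2]))
```

Call:
jog_arm(moves=[{"slide": [-3, -31, 16]}, {"slide": [-5, -63, 33]}, {"slide": [-8, -94, 49]}, {"slide": [-10, -125, 65]}, {"slide": [-10, -125, 65]}, {"slide": [-10, -125, 65]}])

```text
schema error: expected keys fingers, slide, angular
```

```bash
python3 - <<'E'
from h import *
d=read_camera('side'); s=get_state();print(s['clock'],b(s['tcp_pos']),cmd(s,[-150,-6,5],25)); save(d,"side1.png")
d=read_camera('wrist');save(d,"w1.png")
E
```

```text
1.8333 [-220.94026775  122.59673169  110.21139132] (array([ -22.5, -127.5,  115. ]), array([-0.4, -0.6, -0.7]))
```

View pics/side1.png

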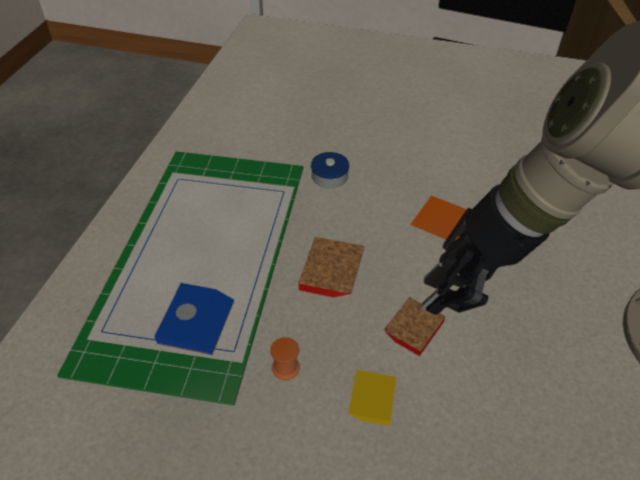

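View pics/w1.png

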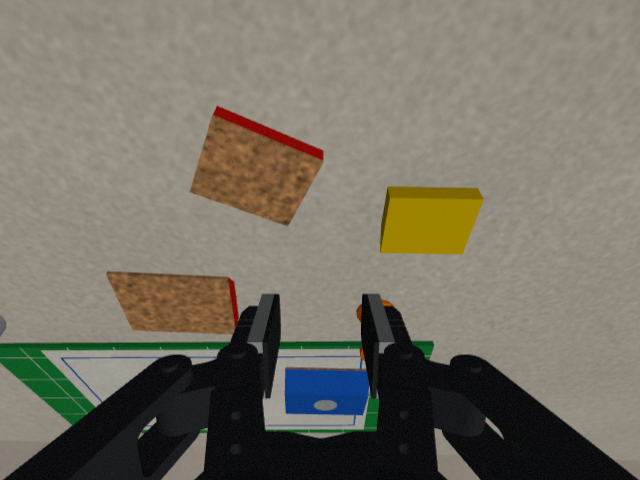

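Side view: fingertips at (432,303), above the decoy; the target weight is still at (332,267). Wrist view: the target is at (175,300), with its lip edge from (108,272) to (229,277), nearly parallel to the board edge. The jog needs all three keys in each row.

Call:
jog_arm(moves=[{"slide": [-3, -31, 16], "angular": [0, 0, 0], "fingers": 0.6}, {"slide": [-5, -63, 33], "angular": [0, 0, 0], "fingers": 0.6}, {"slide": [-8, -94, 49], "angular": [0, 0, 0], "fingers": 0.6}, {"slide": [-10, -125, 65], "angular": [0, 0, 0], "fingers": 0.6}, {"slide": [-10, -125, 65], "angular": [0, 0, 0], "fingers": 0.6}, {"slide": [-10, -125, 65], "angular": [0, 0, 0], "fingers": 0.6}])

```text
clock: 2.38
tcp_pos: [0.4431, 0.0141, 0.0639]
orientation: [0.212, -0.047, 0.976, 0.011]
wrist_force: [-0.4, 1.3, -0.1]
finger_gap: 0.0342
grip_force: 0.0
```

```bash
python3 - <<'E'
from h import *
np.set_printoptions(precision=1,suppress=True)
d=read_camera('side'); s=get_state();print(s['clock'],b(s['tcp_pos']),s["finger_gap"],cmd(s,[-155,-6,3],25)); 
d=read_camera('wrist');save(d,"w2.png")
print([b(toplane(d,r["point"],.01,s)) for r in tip_of("weight_centre",d)])
E
```

```text
2.4333 [-182.4    5.7   58.1] 0.03414324883190585 (array([ -2. , -11.8,  50.5]), array([ 0.1, -0.5, -0. ]))
[array([-219.5,   78.2,    4. ]), array([-88.6,  -4.3,   4. ]), array([ -68.3, -211.3,    4. ])]
```

View pics/w2.png

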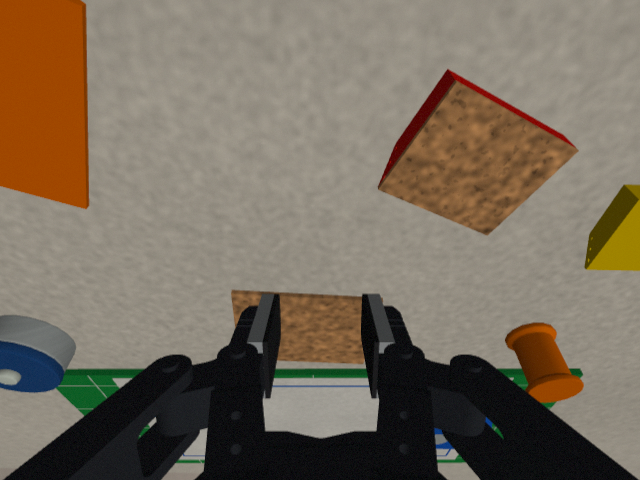

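Wrist view: the lip edge runs (233,291)–(384,297), almost parallel to the board edge at row ~370, and the fingers are centred slightly left of it in y. Now I'll descend behind the lip.

Call:
jog_arm(moves=[{"slide": [0, -4, 18], "angular": [0, 0, 0], "fingers": 0.6}, {"slide": [-1, -8, 34], "angular": [0, 0, 0], "fingers": 0.6}, {"slide": [-2, -11, 50], "angular": [0, 0, 0], "fingers": 0.6}, {"slide": [-2, -11, 50], "angular": [0, 0, 0], "fingers": 0.6}, {"slide": [-2, -11, 50], "angular": [0, 0, 0], "fingers": 0.6}])

```text
clock: 2.95
tcp_pos: [0.4652, 0.0076, 0.0192]
orientation: [0.212, -0.049, 0.976, 0.011]
wrist_force: [-0.2, -0.0, 0.4]
finger_gap: 0.0342
grip_force: 0.0
```

```bash
python3 - <<'E'
from h import *
np.set_printoptions(precision=1,suppress=True)
d=read_camera('side'); s=get_state();print(s['clock'],b(s['tcp_pos']),s["wrist_force"],cmd(s,[-155,-5,3],25))
for t in ([-155,-5,-3],[-90,-5,-1]): print(cmd(s,t,25))
im=d["color"][215:365,290:490]; cv2.imwrite("pics/s2.png",cv2.resize(im[:,:,::-1],(800,600),interpolation=cv2.INTER_CUBIC))
E
```

```text
3.0 [-160.4   -4.3   13.7] [ 0.1  0.4 -1.2] (array([-0.4, -0.7,  1. ]), array([ 0.1, -0.5,  0.1]))
(array([ 2.1, -0.7,  6.5]), array([ 0.1, -0.5,  0.1]))
(array([-57.9,  -0.8,  31.6]), array([ 0.1, -0.5,  0.1]))
```

View pics/s2.png

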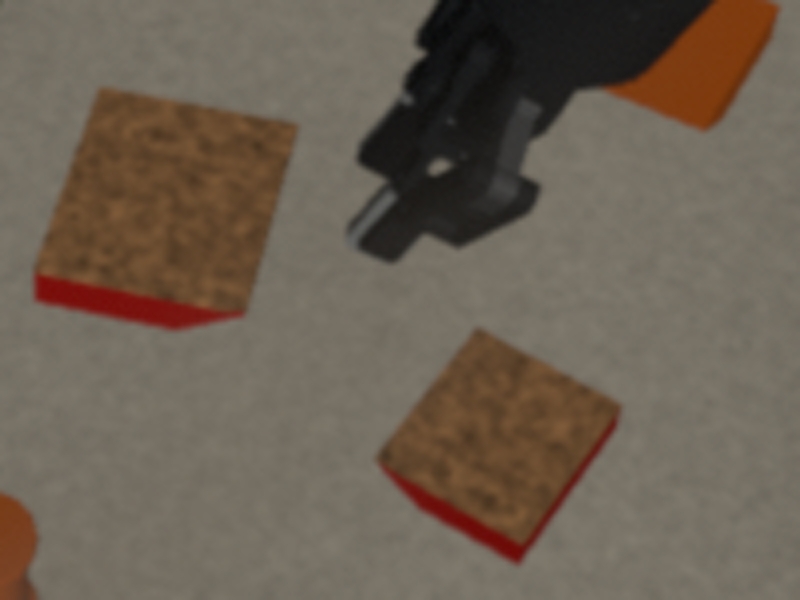

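Call:
jog_arm(moves=[{"slide": [2, 0, 4], "angular": [0, 0, 0], "fingers": 0.6}, {"slide": [2.5, 0, 5.5], "angular": [0, 0, 0], "fingers": 0.6}, {"slide": [2.5, 0, 5.5], "angular": [0, 0, 0], "fingers": 0.6}])

```text
clock: 3.25
tcp_pos: [0.4658, 0.0062, 0.0136]
orientation: [0.213, -0.048, 0.976, 0.011]
wrist_force: [-0.2, -0.6, 0.5]
finger_gap: 0.0342
grip_force: 0.0
```

Call:
jog_arm(moves=[{"slide": [0.4, 0, 1], "angular": [0, 0, 0], "fingers": 0.6}, {"slide": [0.8, 0, 1.8], "angular": [0, 0, 0], "fingers": 0.6}, {"slide": [0.8, 0, 1.8], "angular": [0, 0, 0], "fingers": 0.6}])

```text
clock: 3.5
tcp_pos: [0.4659, 0.0057, 0.0114]
orientation: [0.213, -0.047, 0.976, 0.011]
wrist_force: [-0.5, 0.9, 0.4]
finger_gap: 0.0342
grip_force: 0.0
```

Call:
jog_arm(moves=[{"slide": [-8, 0, 3.8], "angular": [0, 0, 0], "fingers": 0.6}, {"slide": [-16, 0, 7.6], "angular": [0, 0, 0], "fingers": 0.6}, {"slide": [-22, 0, 10.4], "angular": [0, 0, 0], "fingers": 0.6}, {"slide": [-28, 0, 13.1], "angular": [0, 0, 0], "fingers": 0.6}, {"slide": [-33, 0, 15.4], "angular": [0, 0, 0], "fingers": 0.6}, {"slide": [-38, 0, 17.7], "angular": [0, 0, 0], "fingers": 0.6}, {"slide": [-43, 0, 20.1], "angular": [0, 0, 0], "fingers": 0.6}, {"slide": [-43, 0, 20.1], "angular": [0, 0, 0], "fingers": 0.6}])

```text
clock: 4.17
tcp_pos: [0.5142, 0.0104, 0.0112]
orientation: [0.213, -0.048, 0.976, 0.01]
wrist_force: [-2.1, -1.2, 2.8]
finger_gap: 0.0343
grip_force: 1.7
```

```bash
python3 - <<'E'
from h import *
np.set_printoptions(precision=1,suppress=True)
d=read_camera('side'); s=get_state();print(s['clock'],b(s['tcp_pos']),s["wrist_force"])
im=d["color"][205:355,240:440]; cv2.imwrite("pics/s3.png",cv2.resize(im[:,:,::-1],(800,600),interpolation=cv2.INTER_CUBIC))
E
```

```text
4.2167 [-111.7   -6.1    5.2] [-0.7  0.1  2.5]
```

View pics/s3.png

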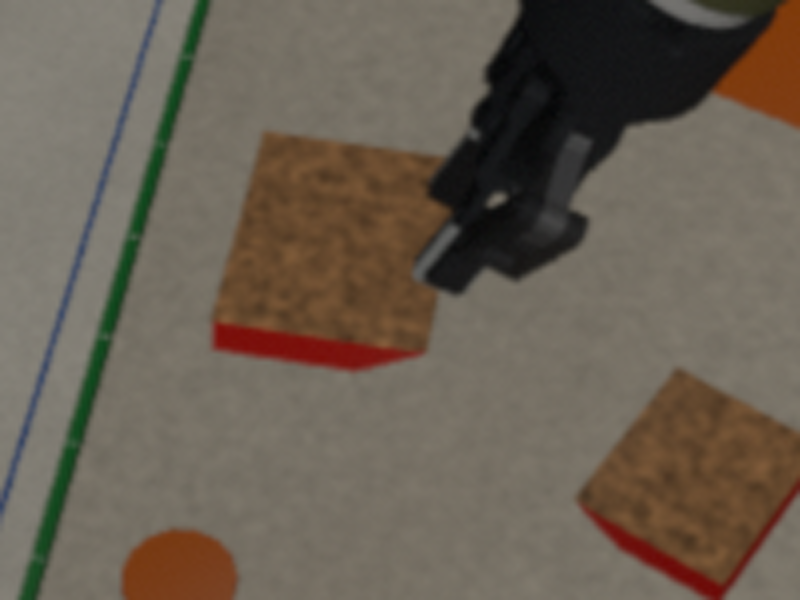

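```bash
python3 - <<'E'
from h import *
np.set_printoptions(precision=1,suppress=True)
d=read_camera('side'); s=get_state()
f=lambda x,y:(240+x/4,205+y/4)
print("cork corners",[b(toplane(d,f(*p),.02)) for p in [(265,132),(440,155),(425,350),(213,322)]])
q=s["orientation"];Rc=R.from_quat([q[1],q[2],q[3],q[0]])
for yy in (17.2,31.5):
  for xx in (-11,11):
    for zz in (5,11):
      P=s["tcp_pos"]+Rc.apply(np.array([xx,yy,zz])/1000); u=proj(d,P); print(yy,xx,zz,"zoom px",np.round([(u[0]-240)*4,(u[1]-205)*4]),b(P))
E
```

```text
cork corners [array([-41.3, -50. ,  14. ]), array([-110.6,  -49.7,   14. ]), array([-118. ,   47.3,   14. ]), array([-39.9,  47.7,  14. ])]
17.2 -11 5 zoom px [389. 283.] [-99.6  11.1   5.4]
17.2 -11 11 zoom px [382. 292.] [-97.1  11.1  -0.1]
17.2 11 5 zoom px [440. 306.] [-119.6   11.1   -3.8]
17.2 11 11 zoom px [433. 314.] [-117.1   11.1   -9.2]
31.5 -11 5 zoom px [383. 312.] [-99.6  25.4   5.4]
31.5 -11 11 zoom px [376. 321.] [-97.1  25.4  -0.1]
31.5 11 5 zoom px [435. 335.] [-119.6   25.4   -3.8]
31.5 11 11 zoom px [428. 343.] [-117.1   25.4   -9.2]
```

Zoomed side view: the fingertips at (415–460,275–293) meet the lip, and the weight's front edge is about 40 mm from the board and parallel to it. Now I'll push on to the board.

Call:
jog_arm(moves=[{"slide": [-6, 0, 2.8], "angular": [0, 0, 0], "fingers": 0.6}, {"slide": [-12, 0, 5.6], "angular": [0, 0, 0], "fingers": 0.6}, {"slide": [-18, 0, 8.4], "angular": [0, 0, 0], "fingers": 0.6}, {"slide": [-23, 0, 10.7], "angular": [0, 0, 0], "fingers": 0.6}, {"slide": [-27, 0, 12.6], "angular": [0, 0, 0], "fingers": 0.6}, {"slide": [-30, 0, 14], "angular": [0, 0, 0], "fingers": 0.6}, {"slide": [-33, 0, 15.4], "angular": [0, 0, 0], "fingers": 0.6}])

```text
clock: 4.85
tcp_pos: [0.5487, 0.0142, 0.0103]
orientation: [0.212, -0.047, 0.976, 0.011]
wrist_force: [-5.6, -0.4, 6.0]
finger_gap: 0.034
grip_force: 4.2
```

```bash
python3 - <<'E'
from h import *
np.set_printoptions(precision=1,suppress=True)
d=read_camera('scene'); s=get_state();print(s['clock'],b(s['tcp_pos']),s["wrist_force"],s["finger_gap"])
print([(r["p"],b(toplane(d,r["point"],.01))) for r in tip_of("weight_centre",d)])
im=d["color"][200:320,270:430]; cv2.imwrite("pics/s4.png",cv2.resize(im[:,:,::-1],(800,600),interpolation=cv2.INTER_CUBIC))
E
```

```text
4.9 [-76.1  -5.7   4.7] [-4.6  0.5  6.7] 0.03381292551239346
[(0.85, array([-47.9,  -2.9,   4. ])), (0.79, array([-164.8,  194.6,    4. ])), (0.63, array([-254.8, -133.9,    4. ])), (0.55, array([-221.6,   83.8,    4. ]))]
```

View pics/s4.png

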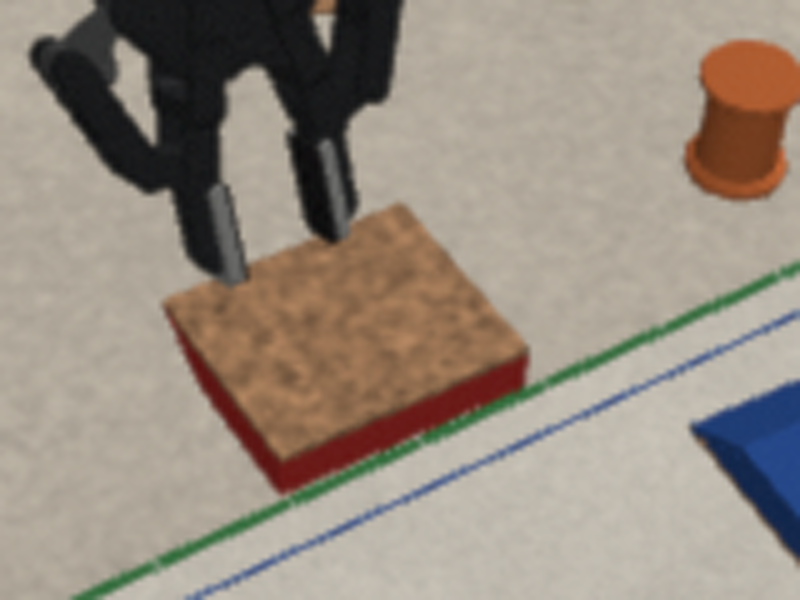

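Scene crop: the weight's lower front edge meets the board's green edge line, from (285,490) to (525,390), and is parallel to it. The fingertips (240,283) and (340,242) are drawn just over the lip line, so I'll triangulate their height.

```bash
python3 - <<'E'
from h import *
np.set_printoptions(precision=1,suppress=True)
d2=read_camera('side');d1=read_camera("scene");s=get_state(); print(s["wrist_force"])
for d,n in((d2,"side"),(d1,"scene")):
    q=s["orientation"];Rc=R.from_quat([q[1],q[2],q[3],q[0]])
    g=cv2.cvtColor(d["color"],cv2.COLOR_RGB2GRAY)
    for yy in (17.2,31.5,-17.2,-31.5):
        print(n,yy,[ (xx,zz,np.round(proj(d,s["tcp_pos"]+Rc.apply(np.array([xx,yy,zz])/1000)),0).tolist()) for xx in (-11,11) for zz in (-15,5)])
a=d2["color"][225:305,270:377]; c=d1["color"][210:290,290:397]
cv2.imwrite("pics/s5.png",np.vstack([cv2.resize(x[:,:,::-1],(400,300),interpolation=cv2.INTER_NEAREST) for x in (a,c)]))
E
```

```text
[-3.1 -0.   4. ]
side 17.2 [(-11, -15, [319.0, 266.0]), (-11, 5, [314.0, 273.0]), (11, -15, [333.0, 272.0]), (11, 5, [327.0, 279.0])]
side 31.5 [(-11, -15, [318.0, 273.0]), (-11, 5, [312.0, 280.0]), (11, -15, [331.0, 279.0]), (11, 5, [325.0, 286.0])]
side -17.2 [(-11, -15, [323.0, 249.0]), (-11, 5, [318.0, 256.0]), (11, -15, [336.0, 255.0]), (11, 5, [330.0, 262.0])]
side -31.5 [(-11, -15, [325.0, 242.0]), (-11, 5, [319.0, 250.0]), (11, -15, [337.0, 248.0]), (11, 5, [332.0, 255.0])]
scene 17.2 [(-11, -15, [337.0, 246.0]), (-11, 5, [339.0, 256.0]), (11, -15, [331.0, 242.0]), (11, 5, [333.0, 253.0])]
scene 31.5 [(-11, -15, [344.0, 243.0]), (-11, 5, [346.0, 253.0]), (11, -15, [338.0, 240.0]), (11, 5, [340.0, 250.0])]
scene -17.2 [(-11, -15, [320.0, 253.0]), (-11, 5, [322.0, 264.0]), (11, -15, [314.0, 250.0]), (11, 5, [316.0, 260.0])]
scene -31.5 [(-11, -15, [313.0, 257.0]), (-11, 5, [315.0, 267.0]), (11, -15, [307.0, 253.0]), (11, 5, [309.0, 263.0])]
```

View pics/s5.png

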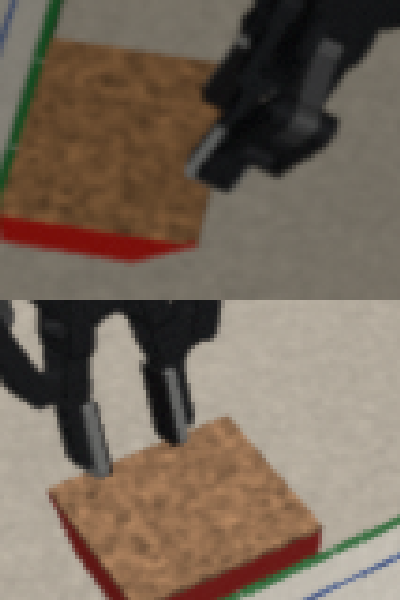

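The fingertips sit about 12 mm farther back than nominal, so the end faces are resting on the lip, as the upward force shows. I'll back off, lower until near the table, and come in again underneath.

Call:
jog_arm(moves=[{"slide": [-1.7, 0, -3.6], "angular": [0, 0, 0], "fingers": 0.6}, {"slide": [10, 0, -9], "angular": [0, 0, 0], "fingers": 0.6}, {"slide": [21, 0, -14], "angular": [0, 0, 0], "fingers": 0.6}, {"slide": [23, 0, -10], "angular": [0, 0, 0], "fingers": 0.6}, {"slide": [24, 0, -7.5], "angular": [0, 0, 0], "fingers": 0.6}, {"slide": [25, 0, -6], "angular": [0, 0, 0], "fingers": 0.6}, {"slide": [25, 0, -6], "angular": [0, 0, 0], "fingers": 0.6}])

```text
clock: 5.63
tcp_pos: [0.5249, 0.0115, 0.0055]
orientation: [0.213, -0.048, 0.976, 0.011]
wrist_force: [-0.3, 0.1, 0.5]
finger_gap: 0.0344
grip_force: 0.0
```

Call:
jog_arm(moves=[{"slide": [0.6, 0, 1.4], "angular": [0, 0, 0], "fingers": 0.6}, {"slide": [1.3, 0, 2.7], "angular": [0, 0, 0], "fingers": 0.6}, {"slide": [1.7, 0, 3.6], "angular": [0, 0, 0], "fingers": 0.6}, {"slide": [1.7, 0, 3.6], "angular": [0, 0, 0], "fingers": 0.6}])

```text
clock: 5.97
tcp_pos: [0.5243, 0.0116, 0.0015]
orientation: [0.212, -0.048, 0.976, 0.011]
wrist_force: [0.6, -0.2, 0.1]
finger_gap: 0.0338
grip_force: 0.0
```

Call:
jog_arm(moves=[{"slide": [0.6, 0, 1.4], "angular": [0, 0, 0], "fingers": 0.6}, {"slide": [1.3, 0, 2.7], "angular": [0, 0, 0], "fingers": 0.6}, {"slide": [1.7, 0, 3.6], "angular": [0, 0, 0], "fingers": 0.6}, {"slide": [1.7, 0, 3.6], "angular": [0, 0, 0], "fingers": 0.6}])

```text
clock: 6.3
tcp_pos: [0.5241, 0.0116, -0.0024]
orientation: [0.212, -0.048, 0.976, 0.011]
wrist_force: [-0.4, -0.3, 0.1]
finger_gap: 0.0344
grip_force: 0.0
```

Call:
jog_arm(moves=[{"slide": [0.5, 0, 1], "angular": [0, 0, 0], "fingers": 0.6}, {"slide": [0.9, 0, 2], "angular": [0, 0, 0], "fingers": 0.6}, {"slide": [0.9, 0, 2], "angular": [0, 0, 0], "fingers": 0.6}])

```text
clock: 6.55
tcp_pos: [0.5241, 0.0115, -0.0045]
orientation: [0.212, -0.047, 0.976, 0.011]
wrist_force: [0.2, -0.4, -0.1]
finger_gap: 0.0341
grip_force: 0.0
```

Call:
jog_arm(moves=[{"slide": [-4.5, 0, 2.1], "angular": [0, 0, 0], "fingers": 0.6}, {"slide": [-9, 0, 4.2], "angular": [0, 0, 0], "fingers": 0.6}, {"slide": [-13, 0, 6.1], "angular": [0, 0, 0], "fingers": 0.6}, {"slide": [-16, 0, 7.5], "angular": [0, 0, 0], "fingers": 0.6}, {"slide": [-19, 0, 8.9], "angular": [0, 0, 0], "fingers": 0.6}, {"slide": [-19, 0, 8.9], "angular": [0, 0, 0], "fingers": 0.6}])

```text
clock: 7.05
tcp_pos: [0.5444, 0.0136, -0.0054]
orientation: [0.211, -0.047, 0.976, 0.011]
wrist_force: [-1.3, -0.4, 0.2]
finger_gap: 0.0344
grip_force: 1.2
```

Call:
jog_arm(moves=[{"slide": [-2, 0, 0.9], "angular": [0, 0, 0], "fingers": 0.6}, {"slide": [-4, 0, 1.9], "angular": [0, 0, 0], "fingers": 0.6}, {"slide": [-6, 0, 2.8], "angular": [0, 0, 0], "fingers": 0.6}, {"slide": [-8, 0, 3.7], "angular": [0, 0, 0], "fingers": 0.6}, {"slide": [-8, 0, 3.7], "angular": [0, 0, 0], "fingers": 0.6}])

```text
clock: 7.47
tcp_pos: [0.5453, 0.0141, -0.0073]
orientation: [0.206, -0.046, 0.977, 0.01]
wrist_force: [-36.7, -7.4, 37.5]
finger_gap: 0.0339
grip_force: 23.7
```

```bash
python3 - <<'E'
from h import *
np.set_printoptions(precision=1,suppress=True)
s=get_state(); print(s["wrist_force"],b(s["tcp_pos"]))
for n in("side","scene"):
    d=read_camera(n); print([(r["p"],b(toplane(d,r["point"],.01))) for r in tip_of("weight_centre",d)][:3])
    if n=="side":
        a=d["color"][225:305,255:362]; cv2.imwrite("pics/s6.png",cv2.resize(a[:,:,::-1],(800,600),interpolation=cv2.INTER_CUBIC))
E
```

```text
[-36.7  -7.4  37.5] [-80.3  -5.4 -13.3]
[(0.88, array([-215.2,   86.9,    4. ])), (0.75, array([-39.4,  -0.2,   4. ])), (0.55, array([-260.8, -128.5,    4. ]))]
[(0.93, array([-254.7, -134.3,    4. ])), (0.86, array([-39.7,  -1.8,   4. ])), (0.65, array([-174.3,  201.9,    4. ]))]
```

View pics/s6.png

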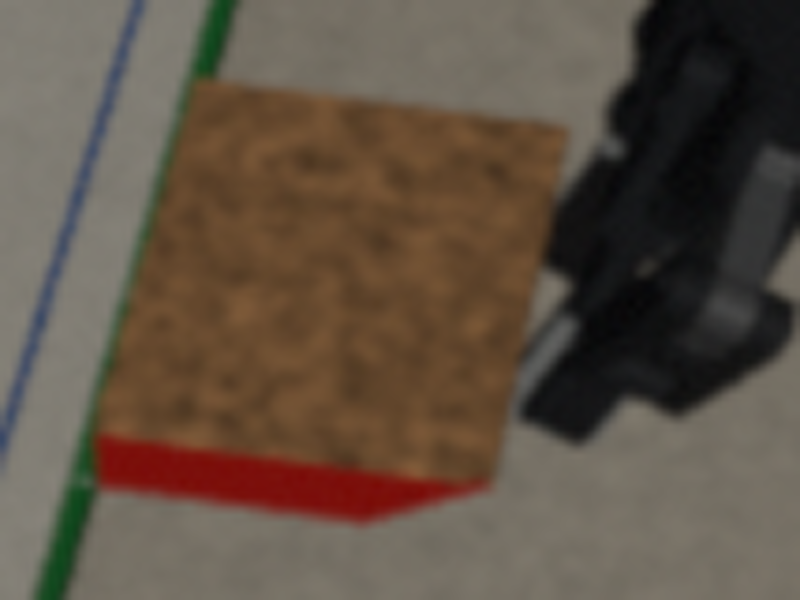

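Side crop: the weight's front is flush with the board's green edge, which runs (200,80)→(100,440), and the fingers press at the lip (530,390). Pushing force is 37 N, so I'll relieve it a little and lift along the arc.

```bash
cat >> h.py <<'E'
def chk():
    s=get_state(); print(round(s["clock"],2),"tcp b",np.round(b(s["tcp_pos"]),1),"F",np.round(s["wrist_force"],1),"q",np.round(s["orientation"],3))
    for n in ("scene","side"):
        d=read_camera(n); h=cv2.cvtColor(d["color"],cv2.COLOR_RGB2HSV)
        m0=np.zeros((480,640),np.uint8); c=np.int32([proj(d,E0+X*x/1000+Y*y/1000+Z*z/1000) for x in(-95,100) for y in(-65,55) for z in(-6,90)])
        cv2.fillConvexPoly(m0,cv2.convexHull(c),255)
        for nm,lo,hi in (("cork",(6,60,40),(18,175,230)),("red",(0,190,40),(5,255,255))):
            m=cv2.inRange(h,lo,hi)&m0; 
            ys,xs=np.nonzero(cv2.morphologyEx(m,cv2.MORPH_OPEN,np.ones((3,3)))); print(n,nm,len(xs),(xs.min(),xs.max(),ys.min(),ys.max()) if len(xs) else "")
E
python3 -c "
from h import *
chk()"
```

```text
7.67 tcp b [-80.3  -5.4 -13.2] F [-36.9  -6.6  36.1] q [ 0.206 -0.046  0.977  0.01 ]
scene cork 2181 (np.int64(304), np.int64(376), np.int64(242), np.int64(294))
scene red 0 
side cork 2573 (np.int64(268), np.int64(330), np.int64(236), np.int64(289))
side red 249 (np.int64(269), np.int64(312), np.int64(284), np.int64(293))
```

Call:
jog_arm(moves=[{"slide": [3.1, 0, -1.4], "angular": [0, 0, 0], "fingers": 0.6}, {"slide": [2, 0, -3], "angular": [0, 0, 0], "fingers": 0.6}, {"slide": [1, 0, -4.9], "angular": [0, 0, 0], "fingers": 0.6}, {"slide": [0, 0, -6.5], "angular": [0, 0, 0], "fingers": 0.6}, {"slide": [-1.2, 0, -8.2], "angular": [0, 0, 0], "fingers": 0.6}, {"slide": [-1.2, 0, -8.2], "angular": [0, 0, 0], "fingers": 0.6}])

```text
clock: 8.27
tcp_pos: [0.5471, 0.0143, 0.0009]
orientation: [0.209, -0.047, 0.977, 0.011]
wrist_force: [-9.5, -2.5, 1.9]
finger_gap: 0.0343
grip_force: 4.3
```

```bash
python3 -c "
from h import *
chk()"
```

```text
8.27 tcp b [-78.5  -5.3  -5.1] F [-9.5 -2.5  1.9] q [ 0.209 -0.047  0.977  0.011]
scene cork 2342 (np.int64(305), np.int64(377), np.int64(239), np.int64(294))
scene red 0 
side cork 2551 (np.int64(267), np.int64(329), np.int64(235), np.int64(285))
side red 259 (np.int64(268), np.int64(311), np.int64(283), np.int64(291))
```

Call:
jog_arm(moves=[{"slide": [-1.5, 0, -1.5], "angular": [0, 0, 0], "fingers": 0.6}, {"slide": [-2.6, 0, -3.2], "angular": [0, 0, 0], "fingers": 0.6}, {"slide": [-4.8, 0, -4.4], "angular": [0, 0, 0], "fingers": 0.6}, {"slide": [-7, 0, -5.5], "angular": [0, 0, 0], "fingers": 0.6}, {"slide": [-11, 0, -7], "angular": [0, 0, 0], "fingers": 0.6}, {"slide": [-11, 0, -7], "angular": [0, 0, 0], "fingers": 0.6}])

```text
clock: 8.87
tcp_pos: [0.5573, 0.0152, 0.0136]
orientation: [0.211, -0.047, 0.976, 0.011]
wrist_force: [-2.6, -0.3, 1.6]
finger_gap: 0.0343
grip_force: 1.5
```

```bash
python3 -c "
from h import *
chk()"
```

```text
8.87 tcp b [-68.3  -5.5   7.6] F [-2.6 -0.3  1.6] q [ 0.211 -0.047  0.976  0.011]
scene cork 2648 (np.int64(307), np.int64(377), np.int64(235), np.int64(295))
scene red 0 
side cork 2306 (np.int64(264), np.int64(324), np.int64(228), np.int64(282))
side red 263 (np.int64(267), np.int64(307), np.int64(278), np.int64(288))
```

```bash
cat >> h.py <<'E'
def tilt():
    for n in ("scene","side"):
        d=read_camera(n); o=[]
        for ph in range(0,91,5):
            p=np.radians(ph); sl=-6*np.tan(p) if ph<72 else -20
            c=[proj(d,E0+X*(x*np.cos(p)+20*np.sin(p)+sl)/1000+Y*y/1000+Z*(-x*np.sin(p)+20*np.cos(p)-6)/1000) for x,y in((-80,-50),(-80,46),(0,46),(0,-50))]
            c=np.float32(c); o.append((ph,int(cv2.contourArea(c)),*np.int32([c[:,0].min(),c[:,0].max(),c[:,1].min(),c[:,1].max()]).tolist()))
        print(n,*o,sep="\n")
E
python3 -c "
from h import *
tilt()"
```

```text
scene
(0, 2052, 303, 377, 239, 292)
(5, 2187, 304, 378, 237, 292)
(10, 2307, 304, 378, 235, 293)
(15, 2413, 305, 378, 233, 294)
(20, 2502, 306, 379, 232, 294)
(25, 2572, 307, 379, 231, 295)
(30, 2624, 308, 379, 230, 296)
(35, 2655, 310, 379, 230, 296)
(40, 2664, 311, 380, 230, 297)
(45, 2652, 313, 380, 230, 298)
(50, 2616, 315, 380, 230, 298)
(55, 2557, 316, 379, 231, 298)
(60, 2476, 318, 379, 232, 299)
(65, 2371, 319, 378, 233, 298)
(70, 2245, 321, 377, 234, 298)
(75, 2099, 322, 376, 235, 297)
(80, 1938, 324, 376, 238, 298)
(85, 1758, 327, 378, 241, 299)
(90, 1560, 328, 381, 244, 299)
side
(0, 2508, 266, 330, 234, 288)
(5, 2465, 265, 329, 234, 285)
(10, 2401, 265, 328, 234, 281)
(15, 2316, 264, 326, 231, 280)
(20, 2211, 263, 324, 228, 281)
(25, 2086, 263, 322, 225, 281)
(30, 1942, 262, 319, 222, 281)
(35, 1781, 262, 317, 220, 281)
(40, 1603, 261, 313, 217, 282)
(45, 1411, 261, 310, 215, 282)
(50, 1207, 261, 307, 213, 283)
(55, 993, 261, 303, 211, 283)
(60, 771, 262, 300, 209, 284)
(65, 546, 263, 297, 208, 285)
(70, 320, 265, 295, 207, 286)
(75, 92, 267, 292, 207, 287)
(80, 148, 267, 288, 206, 288)
(85, 386, 267, 283, 206, 288)
(90, 619, 264, 280, 206, 289)
```

The tilt is about 19° and following the model. Continuing.

Call:
jog_arm(moves=[{"slide": [-2.5, 0, 0.6], "angular": [0, 0, 0], "fingers": 0.6}, {"slide": [-4.9, 0, 1.2], "angular": [0, 0, 0], "fingers": 0.6}, {"slide": [-8.8, 0, 2.4], "angular": [0, 0, 0], "fingers": 0.6}, {"slide": [-13.8, 0, 3.6], "angular": [0, 0, 0], "fingers": 0.6}, {"slide": [-18.9, 0, 4.4], "angular": [0, 0, 0], "fingers": 0.6}, {"slide": [-18.9, 0, 4.4], "angular": [0, 0, 0], "fingers": 0.6}])

```text
clock: 9.57
tcp_pos: [0.5797, 0.0167, 0.0192]
orientation: [0.214, -0.048, 0.976, 0.011]
wrist_force: [-1.5, -0.5, -1.2]
finger_gap: 0.0341
grip_force: 0.8
```

```bash
python3 -c "
from h import *
chk()"
```

```text
9.57 tcp b [-45.8  -6.2  13.2] F [-1.5 -0.5 -1.2] q [ 0.214 -0.048  0.976  0.011]
scene cork 2728 (np.int64(313), np.int64(379), np.int64(232), np.int64(298))
scene red 0 
side cork 1628 (np.int64(262), np.int64(312), np.int64(216), np.int64(282))
side red 277 (np.int64(266), np.int64(297), np.int64(267), np.int64(287))
```

Call:
jog_arm(moves=[{"slide": [-4, 0, -1.4], "angular": [0, 0, 0], "fingers": 0.6}, {"slide": [-8, 0, -2.9], "angular": [0, 0, 0], "fingers": 0.6}, {"slide": [-11.6, 0, -3.4], "angular": [0, 0, 0], "fingers": 0.6}, {"slide": [-16.5, 0, -4.5], "angular": [0, 0, 0], "fingers": 0.6}, {"slide": [-16.5, 0, -4.5], "angular": [0, 0, 0], "fingers": 0.6}])

```text
clock: 10.08
tcp_pos: [0.593, 0.0179, 0.0309]
orientation: [0.214, -0.048, 0.976, 0.01]
wrist_force: [0.4, -0.3, 1.0]
finger_gap: 0.034
grip_force: 0.3
```

```bash
python3 -c "
from h import *
chk()"
```

```text
10.08 tcp b [-32.4  -6.3  24.9] F [ 0.4 -0.3  1. ] q [ 0.214 -0.048  0.976  0.01 ]
scene cork 2517 (np.int64(321), np.int64(379), np.int64(235), np.int64(300))
scene red 0 
side cork 767 (np.int64(261), np.int64(297), np.int64(209), np.int64(282))
side red 523 (np.int64(264), np.int64(298), np.int64(219), np.int64(287))
```

Call:
jog_arm(moves=[{"slide": [-4.9, 0, 1.2], "angular": [0, 0, 0], "fingers": 0.6}, {"slide": [-9.9, 0, 2.4], "angular": [0, 0, 0], "fingers": 0.6}, {"slide": [-14.9, 0, 3.6], "angular": [0, 0, 0], "fingers": 0.6}, {"slide": [-19.4, 0, 5.7], "angular": [0, 0, 0], "fingers": 0.6}, {"slide": [-19.4, 0, 5.7], "angular": [0, 0, 0], "fingers": 0.6}])

```text
clock: 10.6
tcp_pos: [0.6127, 0.0199, 0.0328]
orientation: [0.214, -0.048, 0.976, 0.01]
wrist_force: [-0.1, -0.0, 0.3]
finger_gap: 0.0342
grip_force: 0.0
```

```bash
python3 -c "
from h import *
chk()"
```

```text
10.6 tcp b [-12.7  -6.2  26.8] F [-0.1 -0.   0.3] q [ 0.214 -0.048  0.976  0.01 ]
scene cork 1614 (np.int64(332), np.int64(386), np.int64(249), np.int64(302))
scene red 89 (np.int64(327), np.int64(332), np.int64(275), np.int64(297))
side cork 9 (np.int64(258), np.int64(260), np.int64(257), np.int64(259))
side red 1158 (np.int64(261), np.int64(284), np.int64(208), np.int64(286))
```

Call:
jog_arm(moves=[{"slide": [-4.5, 0, 2.1], "angular": [0, 0, 0], "fingers": 0.6}, {"slide": [-9, 0, 4.2], "angular": [0, 0, 0], "fingers": 0.6}, {"slide": [-13.6, 0, 6.3], "angular": [0, 0, 0], "fingers": 0.6}, {"slide": [-18, 0, 8.4], "angular": [0, 0, 0], "fingers": 0.6}, {"slide": [-18, 0, 8.4], "angular": [0, 0, 0], "fingers": 0.6}])

```text
clock: 11.12
tcp_pos: [0.632, 0.0218, 0.0324]
orientation: [0.213, -0.048, 0.976, 0.011]
wrist_force: [0.4, -0.8, -0.1]
finger_gap: 0.0343
grip_force: 0.0
```

```bash
python3 -c "
from h import *
chk()"
```

```text
11.12 tcp b [ 6.8 -6.2 26.4] F [ 0.4 -0.8 -0.1] q [ 0.213 -0.048  0.976  0.011]
scene cork 0 
scene red 1512 (np.int64(331), np.int64(404), np.int64(273), np.int64(312))
side cork 0 
side red 2248 (np.int64(209), np.int64(271), np.int64(229), np.int64(283))
```

```bash
cat >> h.py <<'E'
def red(z=.006):
    for n in ("scene","side"):
        d=read_camera(n); h=cv2.cvtColor(d["color"],cv2.COLOR_RGB2HSV)
        m=cv2.inRange(h,(0,150,25),(6,255,255))|cv2.inRange(h,(174,150,25),(180,255,255))
        k,l,st,c=cv2.connectedComponentsWithStats(m); 
        for i in range(1,k):
            if st[i,4]>300:
                ys,xs=np.nonzero(l==i)
                for zz in (.006,.026):
                    P=np.array([b(toplane(d,(x,y),zz))[:2] for x,y in zip(xs,ys)],np.float32); print(n,st[i,4],zz,np.round(P.min(0)),np.round(P.max(0)),[np.round(v,1) for v in cv2.minAreaRect(P)])
        for t in ("weight_centre","blue_weight","spool","pin_tin"): print(t,[(r["p"],np.round(b(toplane(d,r["point"],{"weight_centre":.016,"blue_weight":.006}.get(t,0))),1)) for r in tip_of(t,d)][:4])
E
python3 -c "
from h import *
red()"
```

```text
scene 634 0.006 [-879.  574.] [-632.  790.] [array([-758.8,  682. ]), array([ 47.9, 310. ]), np.float64(50.6)]
scene 634 0.026 [-841.  547.] [-600.  757.] [array([-723.5,  652.1]), array([ 46.5, 301. ]), np.float64(50.6)]
scene 2684 0.006 [  5. -50.] [95. 55.] [array([49.9,  2.4]), array([ 90.3, 104.7]), np.float64(0.0)]
scene 2684 0.026 [ 18. -58.] [105.  43.] [array([61.5, -7.7]), array([ 87.6, 101.7]), np.float64(0.0)]
weight_centre [(0.93, array([50.4, -1.6, 10. ])), (0.89, array([-167.4,  199.5,   10. ])), (0.73, array([-249.9, -141.2,   10. ]))]
blue_weight [(0.81, array([ 81.1, 125.6,   0. ]))]
spool [(0.59, array([-55.4, 162.1,  -6. ])), (0.45, array([ 79.1, 127.6,  -6. ]))]
pin_tin [(0.72, array([ -46.6, -226.7,   -6. ]))]
side 589 0.006 [-599. -612.] [-511. -511.] [array([-554.5, -566.2]), array([95.9, 85.7]), np.float64(77.8)]
side 589 0.026 [-587. -578.] [-501. -480.] [array([-543.4, -533.2]), array([93.2, 83.3]), np.float64(77.8)]
side 2391 0.006 [ 17. -68.] [95. 44.] [array([ 56. , -11.6]), array([ 78.5, 111.9]), np.float64(0.0)]
side 2391 0.026 [ 12. -49.] [88. 60.] [array([49.7,  5.8]), array([ 76.3, 108.7]), np.float64(0.0)]
weight_centre [(0.75, array([-218.7,   82.5,   10. ])), (0.74, array([-173.7,  204.1,   10. ])), (0.69, array([-256.7, -120.5,   10. ])), (0.61, array([56.7, -2.2, 10. ]))]
blue_weight [(0.71, array([ 89.5, 124.5,   0. ]))]
spool [(0.74, array([-51., 173.,  -6.]))]
pin_tin []
```

It has flipped: only red shows, centre about 52 mm beyond the edge. Now I'll retract clear, up and then back.

Call:
jog_arm(moves=[{"slide": [5, 0, -22], "angular": [0, 0, 0], "fingers": 0.6}, {"slide": [15, 0, -55], "angular": [0, 0, 0], "fingers": 0.6}, {"slide": [30, 0, -85], "angular": [0, 0, 0], "fingers": 0.6}, {"slide": [50, 0, -120], "angular": [0, 0, 0], "fingers": 0.6}, {"slide": [50, 0, -120], "angular": [0, 0, 0], "fingers": 0.6}, {"slide": [50, 0, -120], "angular": [0, 0, 0], "fingers": 0.6}])

```text
clock: 12.22
tcp_pos: [0.5356, 0.0123, 0.1225]
orientation: [0.215, -0.047, 0.976, 0.01]
wrist_force: [1.0, 0.2, 0.4]
finger_gap: 0.0341
grip_force: 0.0
```

```bash
python3 -c "
from h import *
s=get_state();print(s['clock'],b(s['tcp_pos']),s['wrist_force'])
red()" | grep -v "\[-[5-8]"
```

```text
12.2167 [-90.13380202  -6.24891799 116.47253676] [0.97958983 0.18918054 0.38720549]
scene 2685 0.006 [  5. -50.] [95. 55.] [array([50. ,  2.4]), array([ 90.4, 104.7]), np.float64(0.0)]
scene 2685 0.026 [ 18. -58.] [106.  43.] [array([61.6, -7.7]), array([ 87.8, 101.7]), np.float64(0.0)]
weight_centre [(0.87, array([-245.2, -138.3,   10. ])), (0.62, array([-215.7,   76.4,   10. ])), (0.62, array([-170.3,  195.5,   10. ])), (0.55, array([57.6, -4.1, 10. ]))]
blue_weight []
pin_tin [(0.59, array([ -45.8, -229.8,   -6. ])), (0.25, array([ 78.3, 130. ,  -6. ]))]
side 2402 0.006 [ 17. -68.] [95. 44.] [array([ 56.2, -11.6]), array([ 78.3, 111.7]), np.float64(0.2)]
side 2402 0.026 [ 12. -49.] [88. 60.] [array([50. ,  5.7]), array([ 76.1, 108.5]), np.float64(0.2)]
weight_centre [(0.91, array([49.7,  0.5, 10. ])), (0.65, array([-174.5,  205.1,   10. ])), (0.64, array([-255. , -121.9,   10. ]))]
blue_weight [(0.89, array([ 86.5, 124.6,  -0. ]))]
pin_tin [(0.77, array([ -45.6, -229.4,   -6. ]))]
```

```bash
python3 - <<'E'
from h import *
M=[]
for n in("scene","side"):
    d=read_camera(n); h=cv2.cvtColor(d["color"],cv2.COLOR_RGB2HSV)
    m=cv2.inRange(h,(0,150,25),(6,255,255))|cv2.inRange(h,(174,150,25),(180,255,255))
    k,l,st,c=cv2.connectedComponentsWithStats(m); u=np.int32(proj(d,E0+X*.05+Z*.02)); M.append((d,l==l[u[1],u[0]]))
res=[]
for x0 in range(-6,24,2):
  for y0 in range(-8,9,2):
    for t in (0,4,8):
      a=np.radians(t); sc=0
      for d,m in M:
        c=[proj(d,E0+(X*(x0+x*np.cos(a)-z*np.sin(a))+Y*(y0+y)+Z*(x*np.sin(a)+z*np.cos(a)))/1000) for x,z in((0,3),(0,20),(54,20),(80,3)) for y in(-48,48)]
        p=np.zeros(m.shape,np.uint8); cv2.fillConvexPoly(p,cv2.convexHull(np.int32(np.round(c))),1); p=p>0; sc+=(p&m).sum()/(p|m).sum()/2
      res.append((round(sc,3),x0,y0,t))
print(sorted(res)[::-1][:8]); print([max(r for r in res if r[3]==t) for t in(0,4,8)])
E
```

```text
[(np.float64(0.004), 0, 8, 8), (np.float64(0.004), -2, 8, 8), (np.float64(0.004), -2, 8, 4), (np.float64(0.004), -2, 8, 0), (np.float64(0.004), -2, 6, 8), (np.float64(0.004), -4, 8, 8), (np.float64(0.004), -4, 8, 4), (np.float64(0.004), -4, 8, 0)]
[(np.float64(0.004), -2, 8, 0), (np.float64(0.004), -2, 8, 4), (np.float64(0.004), 0, 8, 8)]
```

```bash
python3 - <<'E'
from h import *
M=[]
for n in("scene","side"):
    d=read_camera(n); h=cv2.cvtColor(d["color"],cv2.COLOR_RGB2HSV)
    m=cv2.inRange(h,(0,150,25),(6,255,255))|cv2.inRange(h,(174,150,25),(180,255,255))
    cs,_=cv2.findContours(m,cv2.RETR_EXTERNAL,cv2.CHAIN_APPROX_NONE); p=np.zeros_like(m); cv2.drawContours(p,[max(cs,key=cv2.contourArea)],-1,1,-1); M.append((d,p>0))
res=[]
for x0 in range(-6,24,2):
  for y0 in range(-12,9,2):
    for t in (-4,0,4,8):
      a=np.radians(t); sc=0
      for d,m in M:
        c=[proj(d,E0+(X*(x0+x*np.cos(a)-z*np.sin(a))+Y*(y0+y)+Z*(x*np.sin(a)+z*np.cos(a)))/1000) for x,z in((0,3),(0,20),(54,20),(80,3)) for y in(-48,48)]
        p=np.zeros(m.shape,np.uint8); cv2.fillConvexPoly(p,cv2.convexHull(np.int32(np.round(c))),1); p=p>0; sc+=(p&m).sum()/(p|m).sum()/2
      res.append((round(sc,3),x0,y0,t))
for t in(-4,0,4,8): print(sorted(r for r in res if r[3]==t)[::-1][:3])
E
```

```text
[(np.float64(0.935), 16, -4, -4), (np.float64(0.933), 16, -2, -4), (np.float64(0.923), 14, -2, -4)]
[(np.float64(0.942), 16, -2, 0), (np.float64(0.923), 18, -2, 0), (np.float64(0.92), 16, -4, 0)]
[(np.float64(0.894), 18, -2, 4), (np.float64(0.887), 18, -4, 4), (np.float64(0.885), 18, 0, 4)]
[(np.float64(0.84), 20, -4, 8), (np.float64(0.835), 22, -4, 8), (np.float64(0.835), 18, 0, 8)]
```

The weight lies flat (0° gives the best fit), spanning about 16–96 mm beyond the edge, so it is entirely on the paper. Handing in.

```bash
python3 -c "
from workcell import *
print(hand_in())"
```

```text
the job is handed in; nothing more can be done
None
```

The red weight was pushed against the board edge and flipped over it. Camera measurements put it flat and cork side down on the paper pattern, about 16–96 mm beyond the edge; I handed the job in at about 12 s with the arm clear, and no verdict came back.

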